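Slide the bowl's carrier board into its inspection notch

TASK

Push the plywood carrier board, with the bowl standing on it, along the rails of the inspection stand with your fingertips until you feel it drop into the locating notches and sit flat there, then take your hand away. Push only the board: do not pick it up, do not touch the bowl, keep the bowl standing between its cork chocks, and leave the bottle, the jar and the loose sherd where they are.

Things in the scene. Friction and masses are not known exactly. Their poses are not given: they have to be found in the camera images.
- stand: Fixed rail stand, 360 mm long (its x -240 to +120 mm), 166 mm wide, grey rails on an aluminium bed. Origin on the table, below the seated board's centre; x runs along the rails in the push direction, roughly to the robot's left. Rail tops 34 mm, side lips (2 mm play per side) 54 mm, bed between the rails (68 mm gap) 8 mm above the table.
- seat (a point): Where the board's origin is once seated (stand x = 0, 27 mm above the table). Each rail has two blue-floored notches, 7 mm deep, upright walls, 26 mm long for 20 mm feet. Front and rear feet run on separate tracks, so all four drop together when the board's origin is within 3 mm of here along the rails; the far notch walls then stop the board firmly. There is no other stop.
- board: Loose plywood board 200 (x) x 150 (y) x 10 mm, 0.3 to 0.5 kg, on four black feet 10 mm high. Origin: its centre, at the underside of the feet; axes as the stand's. Origin is 34 mm above the table on the rails, 27 mm seated. Starts 75 to 135 mm short of the seat. Board top is 20 mm above the origin. Sliding takes 2 to 9 N; push at 40 mm/s or slower, so that it can drop.
- push_face (a point): Centre of the rear face of the green push batten along the board's rear (-x) edge: 100 mm behind the board's origin and 34 mm above it. Batten 14 mm thick, 60 mm wide, centred, its top 14 mm above this point (48 mm above the board's origin), its rear face flush with the board's rear edge. Fingers push here towards +x.
- bowl: Terracotta bowl with white dots, 114 mm across the rim, 42 mm high, foot 68 mm across, about 0.22 kg. Origin at the centre of its foot. It stands loose on the board, 20 mm ahead of the board's centre, between four cork chocks 8 mm high, with some 2 mm of play.
- bottle: Amber bottle, 60 mm across, 130 mm high, standing on the table; origin at the centre of its base. Bystander.
- jar: White jar with blue lid, 56 mm across, 65 mm high, standing on the table; origin at the centre of its base. Bystander.
- sherd: Loose flat terracotta sherd with white dots, about 85 by 42 by 10 mm, lying on the table; origin under the centre of its larger part. Bystander.
Things that resemble listed ones, but are neither listed nor needed, are in the scene too. Of the things shaped like the board, the plywood one is meant. Of the things that look like the bowl, the larger one is meant.

How it is judged:
By the outcome, as a careful person would: the job done as asked, in the order asked, and still so for the second after the job is handed in, with the robot touching nothing.
It also fails if it takes over 35 s, if anything falls off the work surface, if the arm or the gripper's body presses on something with over 40 N, if the wrist force passes 120 N, or if a joint passes its speed limit or range.

ROBOT

A 7-joint arm with a two-finger parallel gripper is mounted at the origin on the work surface. World frame = base frame: x ahead of the robot, y to its left, z up, the work surface at z = 0. Lengths are in mm, angles in degrees, forces in N, time in s.
With the tool pointing down it reaches from about 425 to 950 mm from the base axis. Payload 4.7 kg.
Tool frame: the origin (TCP) lies between the finger pads; the fingertips stand 14 mm ahead of it and the grasp point (between the pads) lies 5 mm behind it; x points along the fingers, z is the direction in which the jaws open and shut, and the axes are right-handed (so a half turn about x gives the same grasp; the last joint's range is limited). The gripper opens to 85 mm and grips with 20 to 120 N. Pads are 22 mm wide; open, the fingers measure 114 mm over their backs; the gripper's body (76 mm by 85 mm) begins 54 mm behind the grasp point. The pads swing forward as they close: fully open they stand 13 mm farther back than shut.
Start: joints at [-74.307, 26.849, -2.785, 87.806, 1.381, 65.374, -4.715], TCP at [201.24, 644.321, 245.335] pointing down, gripper open.
Joint ranges: [-148.3, 148.3], [-19.14, 114.17], [-79.39, 73.82], [5.75, 140.21], [-59.74, 239.74], [12.07, 113.84], [-152.46, 152.46]. Speed limits (degrees/s): [147.25, 147.25, 180, 180, 180, 180, 180].

INTERFACE

Orientations are given as [roll, pitch, yaw] about the fixed x, y, z axes, in that order (R = Rz(yaw) Ry(pitch) Rx(roll)).
In Python, from cell import * gives the robot as it stands.
- The arm moves only by the shell command python3 -m handwheel 'ROWS'. ROWS is JSON, a list that holds one entry, the list of rows, each a list of 7 numbers: the shift along the tool's x, y, z in cm, then the turn, a rotation vector about the tool's x, y, z in rad, then the opening, from -1 (shut) to 1 (fully open). In form: [[[tx, ty, tz, rx, ry, rz, grip], ...]]. A call has 1 to 5 rows; each row shifts and turns the commanded pose from where the row before left it, along the tool's axes as they then stand; what a row does not reach is not made up. A row lasts 1/10 s, in which the tool goes at most 50 mm and 8.59 degrees, less where a joint would pass 70% of its speed; a pose out of reach is approached as far as the arm can. A call with a gripper value outside its range is refused whole. The fingers move at their own pace and stop on an object; the grip force is fixed at half the most. Time passes only in rows, so rows that do not move let the fingers close. It gives the time, the measured TCP pose, the force and the opening at its end, in the units of the state.
- sense(): the state, without advancing time (a new reading comes with each control period).
- read_camera(name): name is "scene" or "top" or "wrist"; returns a dict with "frame" (420x560x3 uint8, red, green, blue), "fx", "fy", "cx", "cy" (pixels), "R" (3x3) and "t" (3): a world point X has camera coordinates R X + t; the wrist camera has in their place "hand_eye" (4x4, takes a point from camera to tool coordinates, whose origin is the TCP and whose axes are the tool frame's). Camera axes: x right, y down, z forward; pixel columns grow to the right and rows downward; lengths in mm; the calibration is good to about 2 mm. A picture is of the moment at which its call begins: read the wrist's pose just before it. There is no depth.
- sign_off(): hands the job in, once; it reports no verdict.
Trained networks look in a picture, given as the dict that the camera call returned (one of the last four; its "shot" number tells which), for a name from the list of things; names that differ only in an ending like _2 or _b are one class to them, and where a whole thing is asked for, a point or a joint stands for the part that bears it (a point fixed in the world has none). Each returns a list of dicts, best first, with "confidence" (0 to 1); they miss things now and then, are a little off and sometimes report something else, mostly with a low value. They report only what shows in the picture. A call takes as long as a camera call. They do not tell look-alikes from the thing itself.
- spot_in(picture, target): "extent" ([left, top, right, bottom] in pixels, round what is visible of it).
- cut_out(picture, target): "mask" (420x560 bool, what is visible of it) and "extent" ([left, top, right, bottom] in pixels, round what is visible of it).
The state is a dict: "time_s": time; "joint_positions": joint angles; "joint_vel": joint speeds; "tau": joint torques, N m; "eef_pos": TCP position; "orientation": TCP orientation; "contact_force": force on the tool from outside, world axes, zero at the start; "moment": the same for the moment, N m; "gripper_width": finger opening in mm.
Only numpy, scipy, OpenCV 4.12 (cv2) and the standard library are available. Lean on these libraries where they do the work, as an engineer would, in place of code of your own. Each camera call takes 0.05 s, during which the arm holds its last target.

## Working session

There is one attempt and no reset: what is moved stays moved. The work goes in short steps, Python scripts to look and compute and a shell command to move; the robot and the scene stay as the last step left them, time stands still between calls to the robot, and variables do not carry over. Pictures are saved under pics/ and viewed, and the job is handed in when it is done.

```bash
ls; mkdir -p pics; python3 - <<'E'
from cell import *
import cv2
s=sense(); print({k:s[k] for k in("time_s","eef_pos","orientation","contact_force","gripper_width")})
for n in("scene","top","wrist"):
    p=read_camera(n); cv2.imwrite(f"pics/{n}0.png",p["frame"][:,:,::-1])
    print(n,p["fx"],p["cx"],p["cy"],p.get("R"),p.get("t"),p.get("hand_eye"))
E
```

```text
pics
{'time_s': 0.0, 'eef_pos': array([201.11827841, 643.74512184, 244.25078155]), 'orientation': array([-177.24573693,   89.88599245, -104.59333446]), 'contact_force': array([ 0.48437701,  1.35060386, -0.17461107]), 'gripper_width': 85.59398547168746}
scene 494.0801237686329 281.2772818813091 207.55500346740334 [[ 0.30373623  0.95269842  0.010489  ]
 [ 0.70321313 -0.21674101 -0.67713708]
 [-0.64283403  0.21304707 -0.73578214]] [-200.57132067 -338.75023491 1880.11981597] None
top 437.1789857602934 272.0057733850978 211.48111569869894 [[-0.01777403 -0.99974036 -0.01425828]
 [-0.99044724  0.01955555 -0.13649851]
 [ 0.1367419   0.01169595 -0.99053766]] [  47.59760616  561.47486562 1058.63063667] None
wrist 335.88940373943 279.30662574875305 217.6446802436517 None None [[ 1.03151313e-05 -3.22085831e-01  9.46710472e-01 -1.29176239e+02]
 [-1.52887788e-03 -9.46709371e-01 -3.22085439e-01  8.18445761e+01]
 [ 9.99998831e-01 -1.44408234e-03 -5.02195333e-04 -2.03663407e-01]
 [ 0.00000000e+00  0.00000000e+00  0.00000000e+00  1.00000000e+00]]
```

View pics/scene0.png

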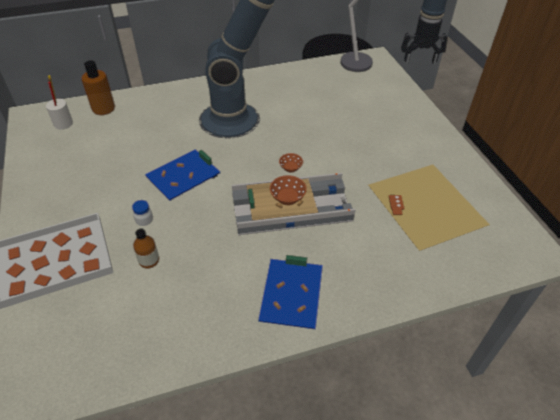

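View pics/top0.png

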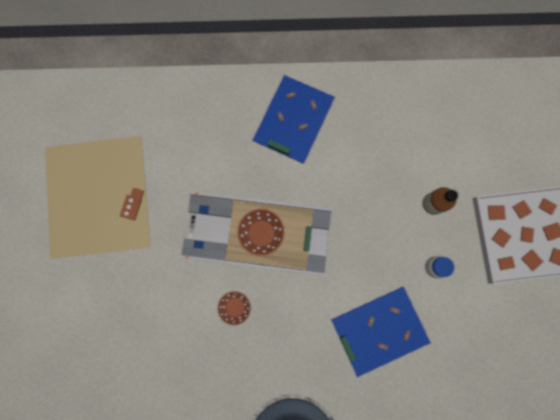

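View pics/wrist0.png

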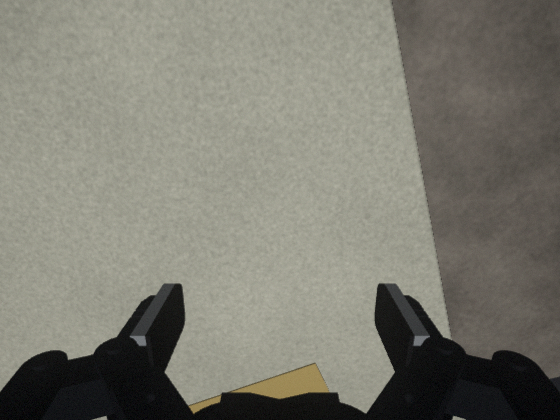

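Top view: the plywood board (228–312, 200–270) is on the stand (185–331, 195–272), with its green batten at (307,238). The blue boards at (293,118) and (381,331) are look-alikes. The bowl on the board at (261,232) is the larger one; the small one at (234,308) is a decoy. I'll enlarge to confirm.

```bash
cat > h.py <<'E'
import numpy as np, cv2
from scipy.optimize import least_squares
def pix2w(p,u,v,z):
    R=np.array(p["R"]);t=np.array(p["t"])
    d=R.T@np.array([(u-p["cx"])/p["fx"],(v-p["cy"])/p["fy"],1.]); c=-R.T@t
    return c+d*(z-c[2])/d[2]
def w2pix(p,X):
    c=np.array(p["R"])@X+np.array(p["t"]); return np.array([p["fx"]*c[0]/c[2]+p["cx"],p["fy"]*c[1]/c[2]+p["cy"]])
E
python3 - <<'E'
from cell import *
from h import *
import pickle
p=read_camera("top"); q=read_camera("scene"); pickle.dump((p,q),open("tq.pkl","wb"))
c=p["frame"][185:285,175:340][:,:,::-1]
cv2.imwrite("pics/topc.png",cv2.resize(c,None,fx=4.8,fy=4.8,interpolation=cv2.INTER_CUBIC))
c=q["frame"][140:240,220:365][:,:,::-1]
cv2.imwrite("pics/scc.png",cv2.resize(c,None,fx=5,fy=5,interpolation=cv2.INTER_CUBIC))
for im,n in((p,"top"),(q,"scene")):
  for t in("stand","board","push_face","bowl","bottle","jar","sherd"):
    print(n,t,[(np.round(d["extent"],1).tolist(),round(float(d["confidence"]),2)) for d in spot_in(im,t)][:4])
E
```

```text
top stand [([180.1, 189.7, 331.9, 275.5], 0.96)]
top board [([254.4, 74.2, 336.5, 164.3], 0.62), ([336.0, 289.0, 431.0, 379.3], 0.6)]
top push_face [([332.5, 286.3, 432.9, 374.5], 0.91), ([225.7, 200.1, 317.3, 272.6], 0.83), ([250.1, 73.9, 333.2, 167.6], 0.68)]
top bowl [([237.5, 211.3, 288.0, 255.7], 0.56), ([215.4, 291.5, 252.0, 328.2], 0.56)]
top bottle [([421.9, 188.1, 458.5, 214.2], 0.59)]
top jar [([182.9, 192.0, 332.2, 273.4], 0.63), ([426.0, 254.5, 453.6, 275.7], 0.58)]
top sherd [([116.5, 189.0, 144.0, 221.8], 0.75)]
scene stand [([234.0, 169.8, 353.8, 234.5], 0.87)]
scene board [([249.8, 178.9, 318.1, 215.6], 0.97), ([257.6, 254.5, 322.2, 329.6], 0.97), ([145.1, 147.3, 221.5, 199.7], 0.64)]
scene push_face [([246.0, 176.1, 316.8, 218.4], 0.91), ([257.6, 254.8, 327.5, 330.9], 0.89), ([147.7, 151.4, 221.5, 199.3], 0.8)]
scene bowl [([271.6, 177.3, 309.4, 205.4], 0.95), ([273.9, 150.9, 304.5, 173.5], 0.69)]
scene bottle [([133.7, 229.8, 159.6, 267.5], 0.84)]
scene jar [([136.2, 201.1, 154.1, 227.5], 0.9)]
scene sherd [([393.0, 194.0, 404.4, 215.1], 0.81), ([229.8, 174.3, 354.9, 235.5], 0.31)]
```

View pics/topc.png

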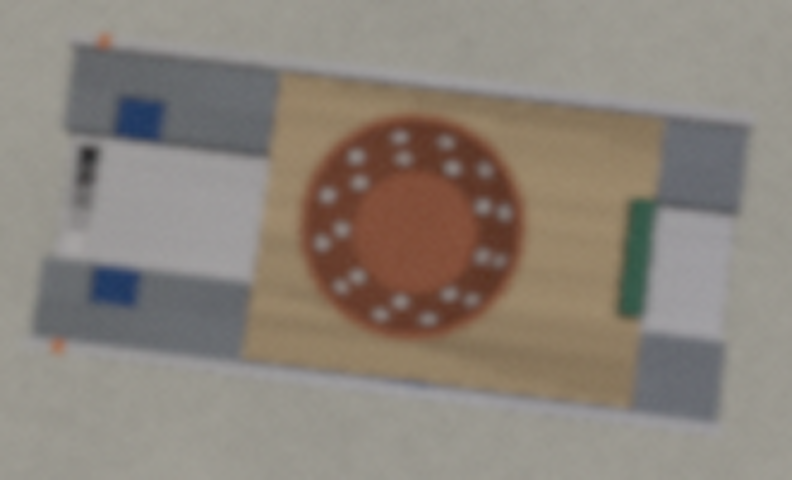

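View pics/scc.png

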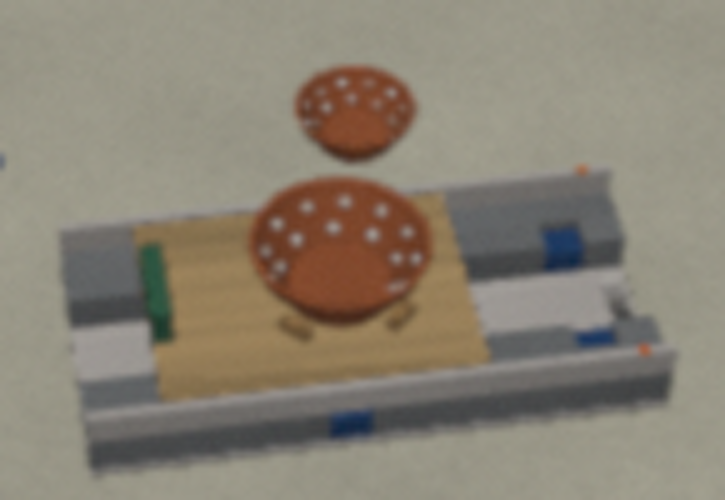

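The crop confirms it: the plywood board, in the stand, carries the larger bowl. Its batten is at crop (637,258), and the front notches are the blue patches at (139,118) and (115,287).

```bash
python3 - <<'E'
from h import *
import pickle
p,q=pickle.load(open("tq.pkl","rb"))
f=lambda x,y:((x+.5)/4.8-.5+175,(y+.5)/4.8-.5+185)
g=lambda x,y:((x+.5)/5-.5+220,(y+.5)/5-.5+140)
# stand: pts (crop pix) , stand coords
S=[((67,130),(120,-34,34)),((45,260),(120,34,34)),((737,212),(-240,-34,34)),((725,340),(-240,34,34)),
   ((75,43),(120,-83,54)),((33,337),(120,83,54)),((749,124),(-240,-83,54)),((718,420),(-240,83,54))]
# sign of y: stand x to world +y(left), z up => stand y = world -x (towards robot = down in picture)
SQ=[((60,233),(-240,83,54)),((607,172),(120,83,54)),((672,352),(120,-83,54)),((87,412),(-240,-83,54))]
def res(a,full=False):
    c,s=np.cos(a[2]),np.sin(a[2]); r=[]
    for (uv,X) in S:
        W=np.array([a[0]+c*X[0]+s*X[1],a[1]+s*X[0]-c*X[1],X[2]])  # flip y
        W=np.array([a[0]+c*X[0]-s*(-X[1]),a[1]+s*X[0]+c*(-X[1]),X[2]])
        r+=list(w2pix(p,W)-f(*uv))
    for (uv,X) in SQ:
        W=np.array([a[0]+c*X[0]-s*(X[1]),a[1]+s*X[0]+c*(X[1]),X[2]])
        if useq:r+=list(w2pix(q,W)-g(*uv))
    return np.array(r)
# S listed with y sign: top of picture = world +x = stand -y
for y in(0,1):
    useq=y
    # S entries: -34 for picture-top => use X[1] directly
    def r2(a):
        c,s=np.cos(a[2]),np.sin(a[2]); r=[]
        for L,cam,fn in((S,p,f),(SQ if y else [],q,g)):
            for uv,X in L:
                W=np.array([a[0]+c*X[0]-s*X[1],a[1]+s*X[0]+c*X[1],X[2]]); r+=list(w2pix(cam,W)-fn(*uv))
        return np.array(r)
    o=least_squares(r2,[600,100,1.5]); print(o.x[:2],np.degrees(o.x[2]),np.round(o.fun.reshape(-1,2),1).tolist())
    a=o.x;c,s=np.cos(a[2]),np.sin(a[2]);u=np.array([c,s]);n=np.array([-s,c])
    for nm,uv,z in(("b",(280,72),54),("b",(245,360),54),("b",(662,118),54),("b",(632,408),54),("batten",(655,200),82),("batten",(641,318),82),("frontnotch c",(139,118),27),("frontnotch c",(115,287),27)):
        W=pix2w(p,*f(*uv),z); d=W[:2]-a[:2]; print(nm,np.round(W,1),"stand",np.round([d@u,d@n],1))
E
```

```text
[516.96470968 136.45470581] 82.04893710015062 [[-1.0, -0.2], [-0.4, -0.7], [1.3, -0.4], [1.0, 0.0], [-1.4, -2.5], [-2.6, 2.5], [1.8, -2.5], [1.2, 3.2]]
b [591.9 133.5  54. ] stand [  7.5 -74.6]
b [443.8 152.2  54. ] stand [ 5.5 74.6]
b [563.9 -63.4  54. ] stand [-191.5  -74.2]
b [416.1 -43.8  54. ] stand [-192.5   75. ]
batten [518.7 -56.4  82. ] stand [-190.8  -28.4]
batten [460.1 -47.7  82. ] stand [-190.3   30.8]
frontnotch c [573.2 211.3  27. ] stand [ 81.9 -45.4]
frontnotch c [483.9 223.6  27. ] stand [81.7 44.8]
[517.74984009 137.23834497] 81.93611995693199 [[-1.3, -0.6], [-0.7, -1.1], [1.0, -0.5], [0.6, -0.1], [-1.7, -2.9], [-3.0, 2.1], [1.5, -2.6], [0.8, 3.1], [-1.7, -1.9], [-0.5, -1.9], [-0.0, -0.7], [-1.6, 1.6]]
b [591.9 133.5  54. ] stand [  6.7 -74. ]
b [443.8 152.2  54. ] stand [ 4.4 75.3]
b [563.9 -63.4  54. ] stand [-192.2  -73.9]
b [416.1 -43.8  54. ] stand [-193.5   75.3]
batten [518.7 -56.4  82. ] stand [-191.6  -28.1]
batten [460.1 -47.7  82. ] stand [-191.2   31.1]
frontnotch c [573.2 211.3  27. ] stand [ 81.1 -44.5]
frontnotch c [483.9 223.6  27. ] stand [80.7 45.6]
```

```bash
cat >> h.py <<'E'
from scipy.spatial.transform import Rotation as Ro
def Rt(s): return Ro.from_euler("xyz",s["orientation"],degrees=True).as_matrix()
E
python3 - <<'E'
from cell import *
from h import *
s=sense(); R=Rt(s); print(R.round(3)); 
u=np.array([np.cos(np.radians(82)),np.sin(np.radians(82)),0])
# desired: tool x down; options tool z = +-stand y or +-u
n=np.array([-u[1],u[0],0]);x=np.array([0,0,-1.])
for nm,z in(("z=n",n),("z=-n",-n),("z=u",u),("z=-u",-u)):
    D=np.c_[x,np.cross(z,x),z]; print(nm,np.degrees(Ro.from_matrix(R.T@D).as_rotvec()).round(1))
# radial-hold yaw change by ~ -82 for reference
az0=np.degrees(np.arctan2(s["eef_pos"][1],s["eef_pos"][0])); print(az0,s["joint_positions"])
E
```

```text
[[ 0.    -0.955  0.298]
 [ 0.     0.298  0.955]
 [-1.     0.     0.   ]]
z=n [-99.3   0.    0. ]
z=-n [80.7  0.  -0. ]
z=u [-9.3  0.  -0. ]
z=-u [170.7  -0.   -0. ]
72.65350973662598 [-74.30627928  26.84670936  -2.78427473  87.80620934   1.38205825
  65.37454105  -4.71552921]
```

```bash
python3 -m handwheel '[[[0,-4.8,-0.9,0.07,0,0,-1],[0,-4.7,-0.9,0.07,0,0,-1],[0,-4.7,-0.9,0.07,0,0,-1],[0,-4.6,-0.9,0.07,0,0,-1],[0,-4.5,-0.9,0.07,0,0,-1]]]'
```

```text
time_s: 1.45
eef_pos: [393.6, 503.6, 245.4]
orientation: [-13.2, 90.0, 39.2]
contact_force: [0.7, 0.4, -0.6]
gripper_width: 12.4
```

```bash
python3 -m handwheel '[[[0,-4.5,-0.9,0.07,0,0,-1],[0,-4.5,-0.9,0.07,0,0,-1],[0,-4.4,-0.9,0.07,0,0,-1],[0,-4.3,-0.9,0.07,0,0,-1],[0,-4.3,-0.9,0.07,0,0,-1]]]'; python3 -m handwheel '[[[0,-4.2,-0.9,0.07,0,0,-1],[0,-4.1,-0.9,0.07,0,0,-1],[0,-4.1,-0.9,0.07,0,0,-1],[0,-4.0,-0.9,0.07,0,0,-1],[0,-3.9,-0.9,0.07,0,0,-1]]]'
```

```text
time_s: 1.95
eef_pos: [514.8, 316.3, 245.4]
orientation: [3.7, 90.0, 36.1]
contact_force: [0.0, 0.6, 0.3]
gripper_width: -0.0
time_s: 2.45
eef_pos: [557.8, 113.9, 245.5]
orientation: [0.1, 90.0, 12.4]
contact_force: [0.9, 0.2, -0.2]
gripper_width: 0.3
```

```bash
cat > st.py <<'E'
from cell import *
from h import *
s=sense(); R=Rt(s); e=np.array(s["eef_pos"])
u=np.array([np.cos(np.radians(82)),np.sin(np.radians(82)),0]);n=np.array([-u[1],u[0],0]);x=np.array([0,0,-1.])
D=np.c_[x,np.cross(-n,x),-n]
d=e[:2]-np.array([517.3,136.9])
print("t",s["time_s"],"eef",e.round(1),"stand",(d@u[:2]).round(1),(d@n[:2]).round(1),"w",round(s["gripper_width"],1),"F",np.round(s["contact_force"],2),"Fu",round(float(np.dot(s["contact_force"],u)),2))
T=np.array([489.4,-52,74])-u*36+np.array([0,0,60])
print("to pre (tool mm)",(R.T@(T-e)).round(1),"rot rad",Ro.from_matrix(R.T@D).as_rotvec().round(3))
E
python3 st.py
```

```text
t 2.45 eef [557.8 113.9 245.5] stand -17.2 -43.3 w 0.3 F [ 0.94  0.24 -0.21] Fu 0.37
to pre (tool mm) [ 111.4 -181.3 -114.7] rot rad [ 0.354  0.001 -0.   ]
```

```bash
python3 -m handwheel '[[[0,-4.0,-1.6,0.07,0,0,-1],[0,-4.0,-1.6,0.07,0,0,-1],[0,-4.0,-1.6,0.07,0,0,-1],[0,-4.0,-1.6,0.07,0,0,-1],[0,-4.0,-1.6,0.07,0,0,-1]]]'; python3 st.py
```

```text
time_s: 2.95
eef_pos: [493.0, -90.6, 245.6]
orientation: [7.7, 89.9, -0.1]
contact_force: [0.9, -0.8, 0.5]
gripper_width: -0.2
t 2.95 eef [493.  -90.6 245.6] stand -228.7 -7.6 w -0.2 F [ 0.9  -0.82  0.45] Fu -0.69
to pre (tool mm) [111.6   1.8  -9.1] rot rad [ 0.005  0.001 -0.   ]
```

Now straight down to z≈134 with the lateral fix, then a wrist picture.

```bash
python3 -m handwheel '[[[2.8,0,-0.3,0.005,0,0,-1],[2.8,0,-0.3,0,0,0,-1],[2.8,0,-0.3,0,0,0,-1],[2.8,0,0,0,0,0,-1],[0,0,0,0,0,0,-1]]]'; python3 st.py; python3 - <<'E'
from cell import *
import cv2
cv2.imwrite("pics/w1.png",read_camera("wrist")["frame"][:,:,::-1])
cv2.imwrite("pics/s1.png",cv2.resize(read_camera("scene")["frame"][120:240,200:380][:,:,::-1],None,fx=4,fy=4,interpolation=cv2.INTER_CUBIC))
E
```

```text
time_s: 3.45
eef_pos: [482.1, -87.2, 130.6]
orientation: [-173.7, 89.6, 178.5]
contact_force: [-0.4, -0.0, 0.3]
gripper_width: -0.3
t 3.45 eef [482.1 -87.2 130.6] stand -226.8 3.7 w -0.3 F [-0.41 -0.04  0.25] Fu -0.1
to pre (tool mm) [-3.4 -0.1  2.3] rot rad [ 0.003 -0.007  0.001]
```

View pics/w1.png

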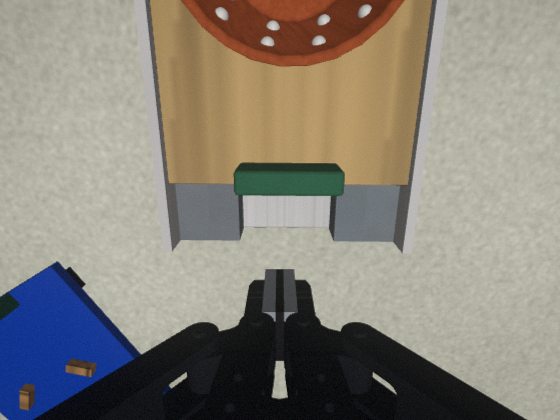

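View pics/s1.png

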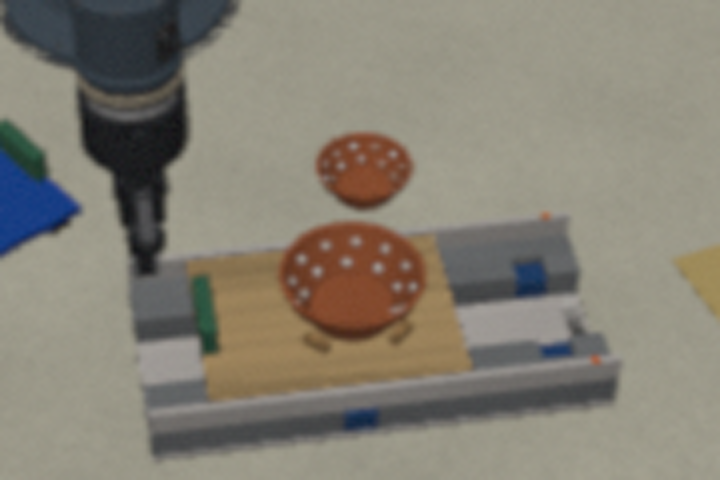

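The wrist view shows the batten (235–343, row 195) centred about 5 mm to tool +z of the fingers. I'll shift, lower and re-check.

```bash
python3 -m handwheel '[[[1.4,0,0.1,0,-0.007,0,-1],[1.4,0,0.1,0,0,0,-1],[1.4,0,0.1,0,0,0,-1],[1.3,0,0.1,0,0,0,-1],[0,0,0,0,0,0,-1]]]'; python3 st.py; python3 - <<'E'
from cell import *
import cv2
cv2.imwrite("pics/w2.png",read_camera("wrist")["frame"][:,:,::-1])
E
```

```text
time_s: 4.05
eef_pos: [487.9, -88.1, 76.7]
orientation: [-4.9, 89.8, -12.7]
contact_force: [-0.0, -0.1, 0.1]
gripper_width: -0.0
t 4.05 eef [487.9 -88.1  76.7] stand -226.9 -2.2 w -0.0 F [-0.03 -0.14  0.07] Fu -0.15
to pre (tool mm) [-57.3  -0.1  -3.4] rot rad [0.003 0.004 0.   ]
```

View pics/w2.png

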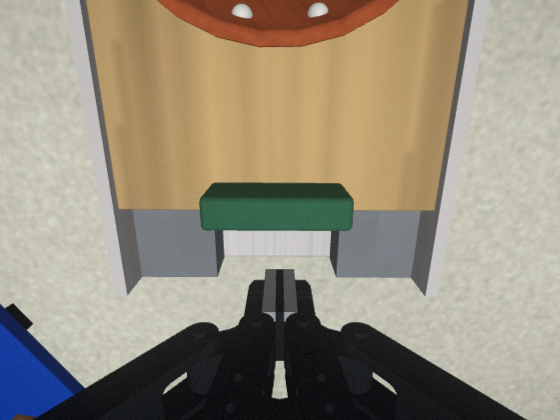

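The fingers (col 280) are centred on the batten (201–353), about 25 mm behind it. Next I'll close the gap slowly.

```bash
python3 -m handwheel '[[[0.1,0.4,0,0,0,0,-1],[0.1,0.4,0,0,0,0,-1],[0,0.4,0,0,0,0,-1],[0,0.4,0,0,0,0,-1],[0,0.3,0,0,0,0,-1]]]'; python3 st.py;  python3 -m handwheel '[[[0,0.3,0,0,0,0,-1],[0,0.3,0,0,0,0,-1],[0,0.3,0,0,0,0,-1]]]'; python3 st.py
```

```text
time_s: 4.6
eef_pos: [491.6, -68.8, 76.5]
orientation: [2.8, 89.6, -5.0]
contact_force: [0.2, -0.7, 0.4]
gripper_width: 0.5
t 4.6 eef [491.6 -68.8  76.5] stand -207.3 -3.2 w 0.5 F [ 0.17 -0.66  0.36] Fu -0.63
to pre (tool mm) [-57.5 -19.6  -4.2] rot rad [ 0.003  0.007 -0.   ]
time_s: 4.9
eef_pos: [492.6, -61.9, 76.4]
orientation: [-13.6, 89.6, -21.5]
contact_force: [-0.1, -5.0, 0.6]
gripper_width: -0.2
t 4.9 eef [492.6 -61.9  76.4] stand -200.4 -3.2 w -0.2 F [-0.13 -4.97  0.57] Fu -4.94
to pre (tool mm) [-57.6 -26.7  -4.2] rot rad [0.002 0.008 0.002]
```

Contact at −5 N. Pushing at about 30 mm/s.

```bash
python3 -m handwheel '[[[0,0.3,0,0,0,0,-1],[0,0.3,0,0,0,0,-1],[0,0.3,0,0,0,0,-1],[0,0.3,0,0,0,0,-1],[0,0.3,0,0,0,0,-1]]]'; python3 -m handwheel '[[[0,0.3,0,0,0,0,-1],[0,0.3,0,0,0,0,-1],[0,0.3,0,0,0,0,-1],[0,0.3,0,0,0,0,-1],[0,0.3,0,0,0,0,-1]]]'; python3 st.py;python3 - <<'E'
from cell import *
import cv2
cv2.imwrite("pics/w3.png",read_camera("wrist")["frame"][:,:,::-1])
E
```

```text
time_s: 5.4
eef_pos: [494.7, -47.2, 76.4]
orientation: [-12.4, 89.6, -20.4]
contact_force: [-1.7, -5.2, 1.0]
gripper_width: 0.2
time_s: 5.9
eef_pos: [496.7, -32.4, 76.4]
orientation: [-12.9, 89.6, -20.9]
contact_force: [-0.2, -4.9, 1.5]
gripper_width: -0.2
t 5.9 eef [496.7 -32.4  76.4] stand -170.5 -3.1 w -0.2 F [-0.17 -4.92  1.55] Fu -4.89
to pre (tool mm) [-57.5 -56.5  -4.1] rot rad [0.001 0.007 0.002]
```

View pics/w3.png

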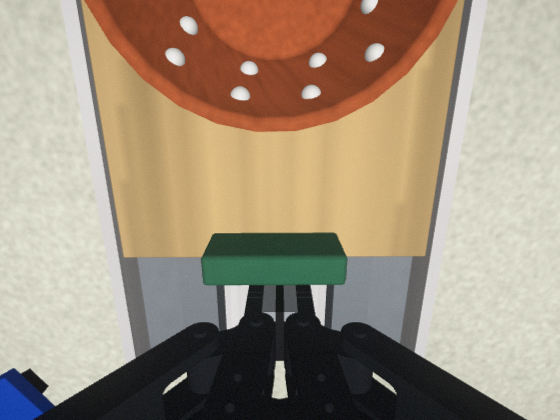

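The board slides straight: batten (203–346) is against the fingers, and the bowl is still centred. Continuing; about 58 mm to the drop.

```bash
python3 -m handwheel '[[[0,0.3,0,0,0,0,-1],[0,0.3,0,0,0,0,-1],[0,0.3,0,0,0,0,-1],[0,0.3,0,0,0,0,-1],[0,0.3,0,0,0,0,-1]]]'; python3 -m handwheel '[[[0,0.3,0,0,0,0,-1],[0,0.3,0,0,0,0,-1],[0,0.3,0,0,0,0,-1],[0,0.3,0,0,0,0,-1],[0,0.3,0,0,0,0,-1]]]'; python3 -m handwheel '[[[0,0.3,0,0,0,0,-1],[0,0.3,0,0,0,0,-1],[0,0.3,0,0,0,0,-1],[0,0.3,0,0,0,0,-1],[0,0.3,0,0,0,0,-1]]]';python3 st.py
```

```text
time_s: 6.45
eef_pos: [498.7, -17.4, 76.4]
orientation: [-12.0, 89.6, -19.9]
contact_force: [-0.2, -6.6, 1.1]
gripper_width: -0.3
time_s: 6.95
eef_pos: [500.7, -2.6, 76.4]
orientation: [-12.4, 89.6, -20.4]
contact_force: [-0.6, -5.0, 1.6]
gripper_width: 0.1
time_s: 7.45
eef_pos: [502.7, 12.2, 76.4]
orientation: [-13.6, 89.6, -21.5]
contact_force: [-0.6, -5.7, 1.4]
gripper_width: 0.2
t 7.45 eef [502.7  12.2  76.4] stand -125.6 -2.9 w 0.2 F [-0.65 -5.72  1.44] Fu -5.75
to pre (tool mm) [ -57.5 -101.5   -4. ] rot rad [0.001 0.007 0.002]
```

```bash
python3 -m handwheel '[[[0,0.2,0,0,0,0,-1],[0,0.2,0,0,0,0,-1],[0,0.2,0,0,0,0,-1],[0,0.2,0,0,0,0,-1]]]'; python3 st.py; python3 -m handwheel '[[[0,0.2,0,0,0,0,-1]]]';python3 st.py
```

```text
time_s: 7.85
eef_pos: [503.9, 20.0, 76.4]
orientation: [-13.5, 89.6, -21.5]
contact_force: [-0.6, -5.7, 1.5]
gripper_width: 0.1
t 7.85 eef [503.9  20.   76.4] stand -117.6 -3.0 w 0.1 F [-0.59 -5.7   1.47] Fu -5.72
to pre (tool mm) [ -57.5 -109.4   -4. ] rot rad [0.001 0.007 0.002]
time_s: 7.95
eef_pos: [504.1, 22.0, 76.4]
orientation: [-13.4, 89.6, -21.4]
contact_force: [0.1, -6.3, 1.9]
gripper_width: 0.4
t 7.95 eef [504.1  22.   76.4] stand -115.6 -3.0 w 0.4 F [ 0.05 -6.28  1.9 ] Fu -6.21
to pre (tool mm) [ -57.5 -111.4   -4. ] rot rad [0.001 0.007 0.002]
```

```bash
python3 -m handwheel '[[[0,0.2,0,0,0,0,-1]]]'; python3 st.py|head -1
```

```text
time_s: 8.05
eef_pos: [504.4, 24.0, 76.4]
orientation: [-13.2, 89.6, -21.2]
contact_force: [0.6, -5.6, -0.1]
gripper_width: -0.2
t 8.05 eef [504.4  24.   76.4] stand -113.6 -3.0 w -0.2 F [ 0.55 -5.6  -0.07] Fu -5.47
```

```bash
python3 -m handwheel '[[[0,0.2,0,0,0,0,-1]]]'; python3 st.py|head -1
```

```text
time_s: 8.15
eef_pos: [504.7, 26.8, 76.3]
orientation: [-5.3, 89.6, -13.2]
contact_force: [-0.7, -4.2, -1.6]
gripper_width: 0.1
t 8.15 eef [504.7  26.8  76.3] stand -110.8 -2.8 w 0.1 F [-0.69 -4.19 -1.56] Fu -4.25
```

Fz flipped and the tip advanced 2.8 mm, so the drop may have begun. Looking.

```bash
python3 - <<'E'
from cell import *
import cv2
cv2.imwrite("pics/w4.png",read_camera("wrist")["frame"][:,:,::-1])
cv2.imwrite("pics/s4.png",cv2.resize(read_camera("scene")["frame"][140:240,220:365][:,:,::-1],None,fx=5,fy=5,interpolation=cv2.INTER_CUBIC))
E
python3 st.py|head -1
```

```text
t 8.25 eef [504.7  27.4  76.2] stand -110.2 -2.7 w -0.2 F [-0.23 -3.38 -0.32] Fu -3.38
```

View pics/w4.png

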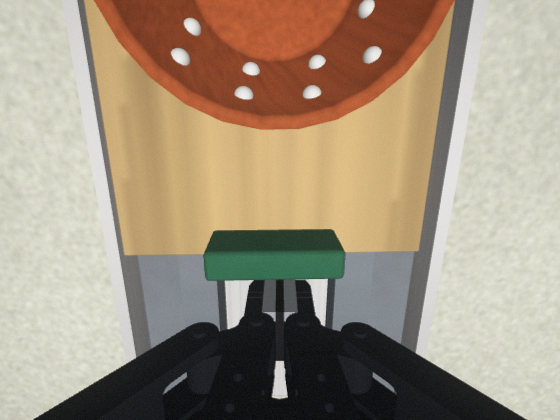

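View pics/s4.png

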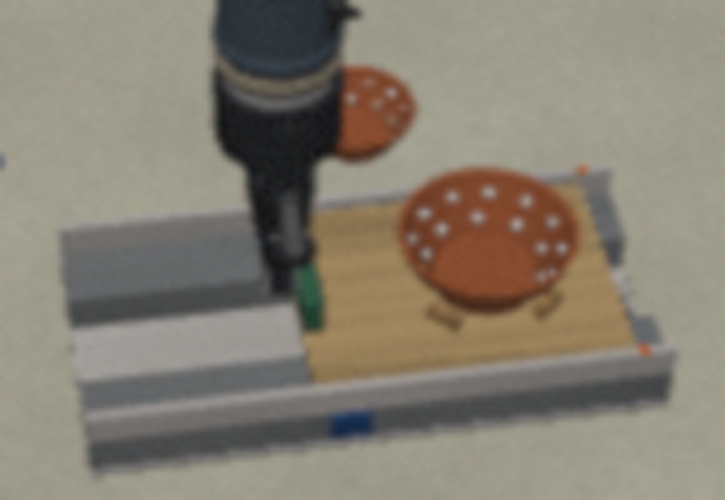

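The batten has only shrunk from 143 to 139 px, and the board's rear edge is lower on the right (419,251) than on the left (125,255). So the drop is only partial. I'll nudge on.

```bash
python3 -m handwheel '[[[0,0.1,0,0,0,0,-1]]]'; python3 -m handwheel '[[[0,0.1,0,0,0,0,-1]]]'; python3 - <<'E'
from cell import *
import cv2
cv2.imwrite("pics/w5.png",read_camera("wrist")["frame"][:,:,::-1])
E
python3 st.py|head -1
```

```text
time_s: 8.35
eef_pos: [504.7, 27.8, 76.2]
orientation: [-7.4, 89.6, -15.2]
contact_force: [-0.3, -4.9, 0.0]
gripper_width: -0.0
time_s: 8.45
eef_pos: [504.8, 29.0, 76.2]
orientation: [-5.0, 89.6, -12.9]
contact_force: [-0.7, -4.7, 0.7]
gripper_width: -0.3
t 8.5 eef [504.9  29.5  76.2] stand -108.1 -2.7 w -0.2 F [-0.91 -3.7   0.7 ] Fu -3.79
```

View pics/w5.png

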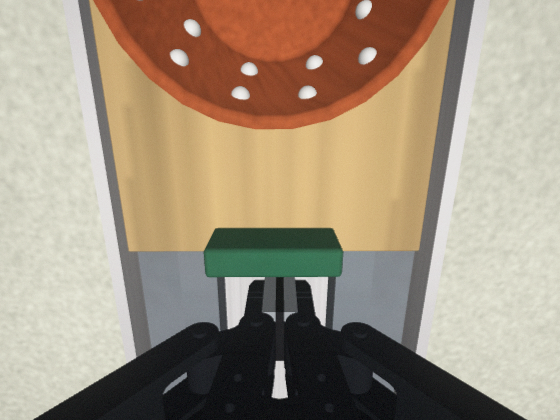

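Now level: the rear edge runs (128–419) at row 250 on both sides, and the batten is 137 px, close to the seated size. I'll push gently until the firm stop to confirm.

```bash
python3 -m handwheel '[[[0,0.1,0,0,0,0,-1]]]'; python3 st.py|head -1;  python3 -m handwheel '[[[0,0.1,0,0,0,0,-1]]]';python3 st.py|head -1
```

```text
time_s: 8.6
eef_pos: [505.0, 30.4, 76.2]
orientation: [-2.0, 89.6, -9.9]
contact_force: [-0.1, -5.5, -0.3]
gripper_width: 0.2
t 8.6 eef [505.   30.4  76.2] stand -107.2 -2.7 w 0.2 F [-0.14 -5.55 -0.34] Fu -5.51
time_s: 8.7
eef_pos: [505.2, 31.4, 76.2]
orientation: [-3.2, 89.6, -11.1]
contact_force: [-1.2, -7.9, 0.3]
gripper_width: 0.1
t 8.7 eef [505.2  31.4  76.2] stand -106.2 -2.7 w 0.1 F [-1.21 -7.88  0.27] Fu -7.97
```

```bash
python3 -m handwheel '[[[0,0.1,0,0,0,0,-1]]]'; python3 st.py|head -1
```

```text
time_s: 8.8
eef_pos: [505.2, 31.4, 76.2]
orientation: [-13.7, 89.6, -21.5]
contact_force: [-1.7, -9.0, 0.4]
gripper_width: -0.2
t 8.8 eef [505.2  31.4  76.2] stand -106.2 -2.7 w -0.2 F [-1.67 -9.03  0.42] Fu -9.17
```

```bash
python3 -m handwheel '[[[0,0.1,0,0,0,0,-1],[0,0.1,0,0,0,0,-1]]]'; python3 - <<'E'
from cell import *
import cv2
cv2.imwrite("pics/w6.png",read_camera("wrist")["frame"][:,:,::-1])
E
python3 st.py|head -1
```

```text
time_s: 9.0
eef_pos: [505.2, 31.6, 76.3]
orientation: [-29.1, 89.6, -37.0]
contact_force: [-0.9, -12.5, 1.3]
gripper_width: 0.1
t 9.05 eef [505.1  31.5  76.2] stand -106.0 -2.6 w -0.3 F [ -3.04 -10.85   1.12] Fu -11.16
```

View pics/w6.png

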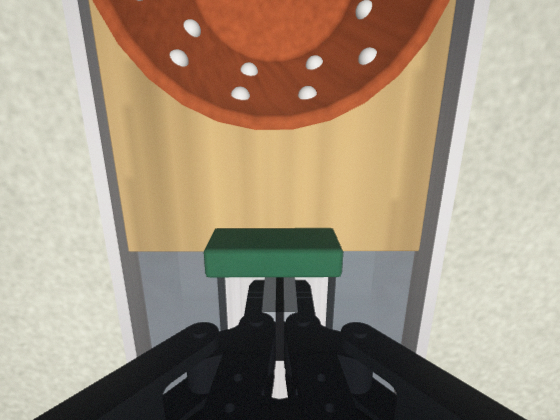

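Firm stop: the position holds while the force climbs to 11–12 N. The board looks level and the bowl hasn't moved. Backing away, then up.

```bash
python3 -m handwheel '[[[0,-0.4,0,0,0,0,-1],[0,-0.6,0,0,0,0,-1],[0,-1.5,0,0,0,0,-1],[0,-2,0,0,0,0,-1],[0,-2,0,0,0,0,-1]]]'; python3 -m handwheel '[[[-2,-2,0,0,0,0,-1],[-3,-2,0,0,0,0,-1],[-4,-2,0,0,0,0,-1],[-4,-2,0,0,0,0,-1],[-3,-2,0,0,0,0,-1]]]'; python3 st.py|head -1; python3 - <<'E'
from cell import *
from h import *
import pickle
cv2.imwrite("pics/w7.png",read_camera("wrist")["frame"][:,:,::-1])
q=read_camera("scene");p=read_camera("top")
pickle.dump((p,q),open("tq2.pkl","wb"))
cv2.imwrite("pics/s7.png",cv2.resize(q["frame"][140:240,220:365][:,:,::-1],None,fx=5,fy=5,interpolation=cv2.INTER_CUBIC))
cv2.imwrite("pics/t7.png",p["frame"][:,:,::-1])
for im,n in((p,"top"),(q,"scene")):
  for t in("bottle","jar","sherd"):
    print(n,t,[(np.round(d["extent"],1).tolist(),round(float(d["confidence"]),2)) for d in spot_in(im,t)][:4])
E
```

```text
time_s: 9.55
eef_pos: [496.9, -30.3, 76.4]
orientation: [6.5, 89.6, -1.3]
contact_force: [-0.4, -0.3, -0.2]
gripper_width: 0.2
time_s: 10.05
eef_pos: [482.3, -130.1, 238.9]
orientation: [6.8, 89.4, -1.0]
contact_force: [-0.4, 0.7, -0.6]
gripper_width: 0.2
t 10.05 eef [ 482.3 -130.1  238.9] stand -269.3 -2.5 w 0.2 F [-0.42  0.69 -0.61] Fu 0.62
top bottle [([427.7, 187.0, 458.2, 214.8], 0.73)]
top jar [([427.3, 257.1, 454.1, 276.2], 0.77)]
top sherd [([118.1, 187.7, 146.0, 220.5], 0.97)]
scene bottle [([134.4, 228.0, 159.3, 265.9], 0.65)]
scene jar [([133.2, 200.9, 154.2, 225.9], 0.85)]
scene sherd [([232.3, 173.0, 357.2, 234.3], 0.7), ([389.1, 193.4, 403.5, 215.6], 0.57)]
```

View pics/w7.png

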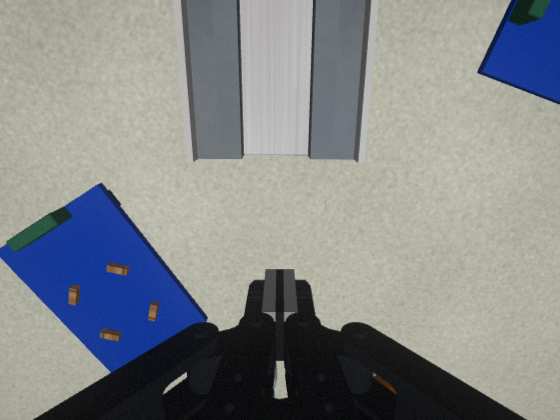

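View pics/s7.png

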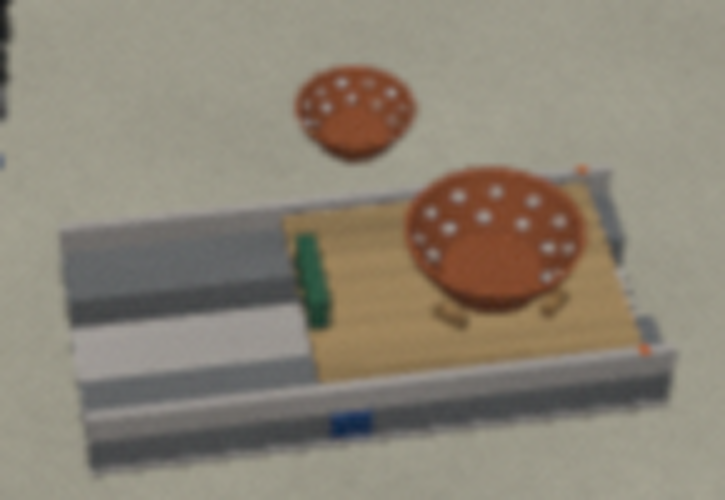

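View pics/t7.png

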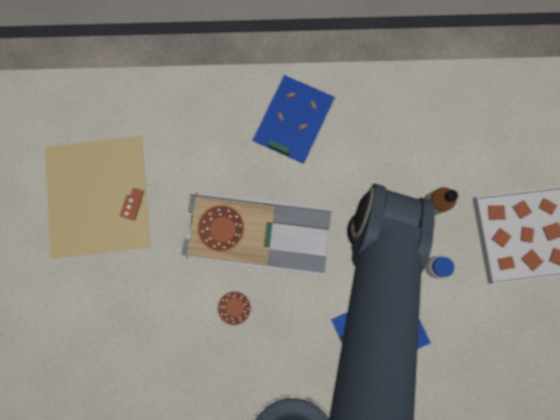

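The board is out at the notches, the bowl stands between its chocks, and the bystanders are unmoved. I'll check height and flatness with a two-view fit of the board's corners, using the starting pictures as a reference.

```bash
python3 - <<'E'
import pickle,cv2
p,q=pickle.load(open("tq2.pkl","rb"))
c=p["frame"][185:285,175:340][:,:,::-1]
cv2.imwrite("pics/topc2.png",cv2.resize(c,None,fx=4.8,fy=4.8,interpolation=cv2.INTER_CUBIC))
E
```

```text
(no output)
```

View pics/topc2.png

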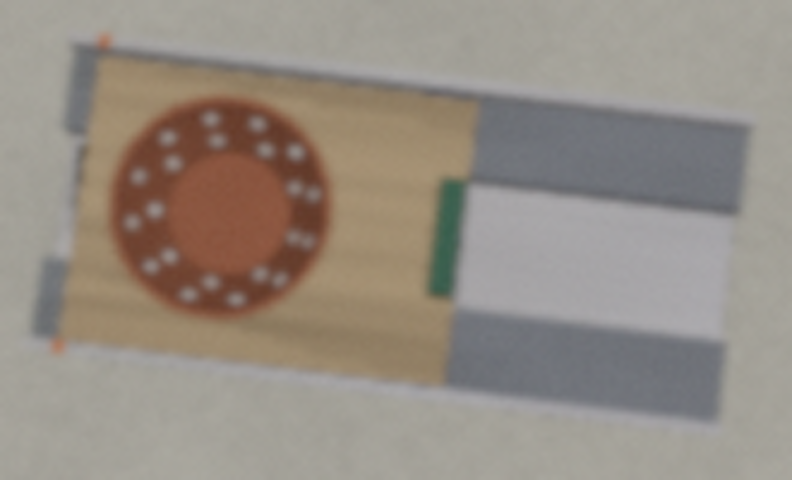

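```bash
python3 - <<'E'
from h import *
import pickle
p,q=pickle.load(open("tq2.pkl","rb"))
f=lambda x,y:((x+.5)/4.8-.5+175,(y+.5)/4.8-.5+185)
g=lambda x,y:((x+.5)/5-.5+220,(y+.5)/5-.5+140)
def tri(a,b):
    o=least_squares(lambda X:np.r_[w2pix(p,X)-f(*a),w2pix(q,X)-g(*b)],[500,50,50.]); return o.x.round(1)
A={"front_l":((280,72),(490,362)),"front_r":((245,360),(447,195)),"rear_l":((662,118),(160,398)),"rear_r":((632,408),(135,228))}
B={"front_l":((97,55),(641,347)),"front_r":((61,342),(588,183)),"rear_l":((478,98),(316,383)),"rear_r":((445,385),(283,215))}
for k in A: print(k,tri(*A[k]),tri(*B[k]))
# wrist: plywood width near rear edge & batten width
for n in("w3","w4","w5","w6"):
    im=cv2.imread(f"pics/{n}.png"); h=cv2.cvtColor(im,cv2.COLOR_BGR2HSV)
    ply=cv2.inRange(h,(12,70,90),(28,200,255)); gr=cv2.inRange(h,(60,80,20),(90,255,255))
    out=[]
    cols=lambda m,r:(np.where(m[r]>0)[0].min(),np.where(m[r]>0)[0].max())
    rows=[np.where(ply[150:330,c]>0)[0].max()+150 for c in(150,180,370,400)]
    print(n,"rear edge rows",rows,"ply at row 240",cols(ply,240),"row 200",cols(ply,200),"batten",cv2.boundingRect(gr))
E
```

```text
front_l [592.5 134.6  52. ] [604.1 230.1  46.9]
front_r [444.9 156.   48.7] [455.9 251.1  42.5]
rear_l [564.  -62.9  54.6] [576.7  31.1  50.5]
rear_r [416.6 -42.   50.6] [429.9  52.6  47.1]
w3 rear edge rows [np.int64(256), np.int64(256), np.int64(255), np.int64(255)] ply at row 240 (np.int64(121), np.int64(427)) row 200 (np.int64(114), np.int64(433)) batten (103, 234, 358, 185)
w4 rear edge rows [np.int64(254), np.int64(254), np.int64(251), np.int64(251)] ply at row 240 (np.int64(122), np.int64(419)) row 200 (np.int64(116), np.int64(425)) batten (169, 231, 293, 186)
w5 rear edge rows [np.int64(250), np.int64(250), np.int64(250), np.int64(250)] ply at row 240 (np.int64(127), np.int64(420)) row 200 (np.int64(121), np.int64(425)) batten (167, 229, 226, 191)
w6 rear edge rows [np.int64(250), np.int64(250), np.int64(250), np.int64(250)] ply at row 240 (np.int64(127), np.int64(420)) row 200 (np.int64(120), np.int64(426)) batten (193, 229, 170, 190)
```

```bash
python3 - <<'E'
import numpy as np
H=np.array([[1.03e-5,-.322085831,.946710472,-129.176],[-.00152888,-.946709,-.322085,81.8446],[.9999988,-.00144408,-.000502,-.2037],[0,0,0,1]])
I=np.linalg.inv(H)
def pr(x,y,z):
    c=I@[x,y,z,1]; return 335.89*c[0]/c[2]+279.3,335.89*c[1]/c[2]+217.6
for yo in(10,11,12):
  for zz in(54,51,47):
    t=76.3-zz; a=pr(t,yo,-75);b=pr(t,yo,75); print(yo,zz,"row",round(a[1],1),"width",round(b[0]-a[0],1))
E
```

```text
10 54 row 256.6 width 302.5
10 51 row 254.0 width 297.5
10 47 row 250.7 width 290.9
11 54 row 254.8 width 303.1
11 51 row 252.2 width 298.0
11 47 row 248.9 width 291.5
12 54 row 252.9 width 303.7
12 51 row 250.4 width 298.6
12 47 row 247.2 width 292.0
```

The wrist prediction matches: on the rails it gives row 256.6 and width 302, seated it gives row 250.7 and width 291. I measured row 250 on both sides and width 291. The stereo fit shows all four corners lower, and the orange marks line up with the board's front edge. Signing off.

```bash
python3 -c "
from cell import *
print(sense()['contact_force'].round(1)); print(sign_off())"
```

```text
[0.6 0.8 1.2]
the job is handed in; nothing more can be done
None
```

I pushed the plywood board about 92 mm along the rails with the closed fingertips on the green batten, at 30 mm/s and slower near the end. It dropped into the notches and met the firm stop. I then backed the hand off and up, and handed the job in at about 10.5 s.

- **Seating:** Sliding took about 5 N. At the drop Fz changed sign. For a moment the board sat low on one side only; 2 mm more pushing levelled it. At the stop the force rose to about 12 N with no further motion.
- **Height:** The wrist picture put the board's rear edge at row 250 on both sides and 291 px wide. The calibration predicts 250.7 and 291 for a seated board, against 256.6 and 302 on the rails.
- **Weaker check:** The coarse two-camera fit showed all four corners lower, but only by 3.5 to 6 mm instead of 7 mm. That is within its noise of about 3 mm.
- **Bowl and bystanders:** The bowl stands between its chocks and was not touched. The bottle, jar and sherd show no visible shift, and the robot is clear of everything.

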